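# Press-check the two spring-backed print plates

### The job

Seat the new springs of the two tilt plates: press down the corner with the blue cap until its pointer stands in the green band of the scale beside it, hold it there for about a second, and let it spring back up; then do the same with the orange-capped corner. Never let a pointer sink into the red zone below its green band. Only press: do not pick up or shift the white samples on the plates or anything else standing about.

Things in the scene. Friction and masses are not known exactly. Their poses are not given: they have to be found in the camera images.
- blue_plate (a joint): tilt of the blue-capped plate, rad: 0 at rest, up to 0.38 as the capped corner is pressed down. Black ridged plate, 120 mm square, 8 mm thick, on a whitish clear 150 mm base fixed to the table; it rocks about the level diagonal through its other two corners, 86 mm above the table. The cap takes about 3 N to start and 7 N at 0.2 rad; it springs back when let go
- blue_cap (a point): middle of the flat top of the round blue cap (22 mm across, standing 10 mm above the plate) on the plate's spring-backed corner, 104 mm above the table at rest, 65 mm from the tilt axis. Axes turn with the plate: x outwards from the plate's middle over the cap to the pointer, z up at rest
- blue_tip (a point): tip of the blue pointer, a 6 mm rod reaching out past the blue cap; 165 mm from the tilt axis, 90 mm above the table at rest; it sinks about 2.5 times as far as the cap does
- blue_mark (a point): middle height of the green band, at the edge of the fixed upright scale strip (4 x 30 mm) next to the pointer tip; band 18 mm high (9 mm either way), under it 6 mm white, then red (starts 15 mm below this point); above it white with black ticks, strip ends 37 mm above this point. Its height varies: 52 to 70 mm above the table. x outwards, z up
- blue_sample_c (a point): centre of the loose white printed sample (26 x 26 x 12 mm, ribbed top) lying in the middle of the blue-capped plate; leave it there
- orange_plate (a joint): tilt of the orange-capped plate, rad: 0 at rest, up to 0.38 as the capped corner is pressed down. Black ridged plate, 120 mm square, 8 mm thick, on a whitish clear 150 mm base fixed to the table; it rocks about the level diagonal through its other two corners, 86 mm above the table. The cap takes about 3 N to start and 7 N at 0.2 rad; it springs back when let go
- orange_cap (a point): middle of the flat top of the round orange cap (22 mm across, standing 10 mm above the plate) on the plate's spring-backed corner, 104 mm above the table at rest, 65 mm from the tilt axis. Axes turn with the plate: x outwards from the plate's middle over the cap to the pointer, z up at rest
- orange_tip (a point): tip of the orange pointer, a 6 mm rod reaching out past the orange cap; 165 mm from the tilt axis, 90 mm above the table at rest; it sinks about 2.5 times as far as the cap does
- orange_mark (a point): middle height of the green band, at the edge of the fixed upright scale strip (4 x 30 mm) next to the pointer tip; band 18 mm high (9 mm either way), under it 6 mm white, then red (starts 15 mm below this point); above it white with black ticks, strip ends 37 mm above this point. Its height varies: 52 to 70 mm above the table. x outwards, z up
- orange_sample_c (a point): centre of the loose white printed sample (26 x 26 x 12 mm, ribbed top) lying in the middle of the orange-capped plate; leave it there
- vial: small amber glass jar with white cap, 28 mm across, 55 mm high, standing between the stages; origin under its middle; leave it
- weight: brass weight with a knob, 36 mm across, 46 mm high; origin under its middle; leave it
- driver: screwdriver with red handle, 160 mm long, lying on the table; origin near its middle; leave it
- dish: shallow glass dish, 90 mm across, 16 mm high; origin under its middle; leave it
- cartridge: upright clear syringe cartridge in a green foot, 30 mm square, 164 mm high; origin under its middle; leave it

How it is judged:
By the outcome, as a careful person would: the job done as asked, in the order asked, and still so for the second after the job is handed in, with the robot touching nothing.
It also fails if it takes over 51 s, if anything falls off the work surface, if the arm or the gripper's body presses on something with over 40 N, if the wrist force passes 120 N, or if a joint passes its speed limit or range.

### The arm

A 7-joint arm with a two-finger parallel gripper is mounted at the origin on the work surface. World frame = base frame: x ahead of the robot, y to its left, z up, the work surface at z = 0. Lengths are in mm, angles in rad, forces in N, time in s.
With the tool pointing down it reaches from about 425 to 950 mm from the base axis. Payload 16.7 kg.
Tool frame: the origin (TCP) lies at the very end of the fingers, on their centre line; the grasp point (between the pads) lies 19 mm behind it; z points along the fingers, x is the direction in which the jaws open and shut, and the axes are right-handed (so a half turn about z gives the same grasp; the last joint's range is limited). The gripper opens to 94 mm and grips with 3 to 60 N. Pads are 16 mm wide; open, the fingers measure 119 mm over their backs; the gripper's body (75 mm by 177 mm) begins 78 mm behind the grasp point.
Start: joints at [-1.345, 0.426, 0.074, 1.606, -0.034, 1.111, -0.067], TCP at [247.737, 627.854, 205.467] pointing down, gripper open.
Joint ranges: [-2.85, 2.85], [-0.5, 2.14], [-1.23, 1.37], [0.21, 2.46], [-1.02, 4.16], [0.16, 2.05], [-2.73, 2.73]. Speed limits (rad/s): [1.89, 1.89, 2.39, 2.39, 3.01, 3.01, 3.01].

### API

Orientations are given as [roll, pitch, yaw] about the fixed x, y, z axes, in that order (R = Rz(yaw) Ry(pitch) Rx(roll)).
In Python, from bench import r, optics, ticket gives the robot as it stands.
- The arm moves only by the tool servo_tool, never from a script. Its argument "plan" is a list of rows, each a list of 7 numbers: the shift along the tool's x, y, z in cm, then the turn, a rotation vector about the tool's x, y, z in rad, then the opening, from -1 (shut) to 1 (fully open). A call has exactly 8 rows; each row shifts and turns the commanded pose from where the row before left it, along the tool's axes as they then stand; what a row does not reach is not made up. A row lasts 1/8 s, in which the tool goes at most 62.5 mm and 10.7 degrees, less where a joint would pass 70% of its speed; a pose out of reach is approached as far as the arm can. A call with a gripper value outside its range is refused whole. The fingers move at their own pace and stop on an object; the grip force is fixed at half the most. Time passes only in rows, so rows that do not move let the fingers close, or fill a call up. It gives the time, the measured TCP pose, the force and the opening at its end, in the units of the state.
- r.state(): the state, without advancing time (a new reading comes with each control period).
- optics.get_image(name): name is "scene" or "top" or "wrist"; returns the picture (384x512x3 uint8, blue, green, red); there is no depth.
- optics.camera_model(name): a dict with "fx", "fy", "cx", "cy" (pixels), "extrinsics" (4x4, takes a point from world to camera coordinates). Camera axes: x right, y up, looking along -z (the intrinsics and any distortion apply to the point x, -y, -z); pixel columns grow to the right and rows downward; lengths in mm; the calibration is good to about 2 mm. A picture is of the moment at which its call begins: read the wrist's pose just before it. camera_model takes no time and is no camera call; for the wrist camera it gives the pose at the moment of the call.
- ticket.close_job(): hands the job in, once; it reports no verdict.
The state is a dict: "time_s": time; "joint_positions": joint angles; "qvel": joint speeds; "joint_efforts": joint torques, N m; "position": TCP position; "eef_rot": TCP orientation; "ft_force": force on the tool from outside, world axes, zero at the start; "moment": the same for the moment, N m; "width": opening from 0.0 (shut) to 1.0 (fully open).
Only numpy, scipy, OpenCV 4.12 (cv2) and the standard library are available. Lean on these libraries where they do the work, as an engineer would, in place of code of your own. Each camera call takes 0.05 s, during which the arm holds its last target. There are 200 camera calls.

## Working session

There is one attempt and no reset: what is moved stays moved. The work goes in short steps, Python scripts to look and compute and a tool call to move; the robot and the scene stay as the last step left them, time stands still between calls to the robot, and variables do not carry over. Pictures are saved under pics/ and viewed, about 8 in all and at most 12, crops included, and the job is handed in when it is done.

Besides the shell and the picture viewer there is one more tool, called after "Request:" by a JSON object that holds its "op" and its "data". servo_tool: Moves the arm, as the interface text tells. Its arguments: {"type":"object","properties":{"plan":{"type":"array","items":{"type":"array","items":{"type":"number"}}}},"required":["plan"]}

```bash
mkdir -p pics; ls
python3 - <<'E'
from bench import r, optics, ticket
import cv2, numpy as np
s=r.state(); print({k:np.round(v,3).tolist() for k,v in s.items()})
a=optics.get_image("scene"); b=optics.get_image("top")
cv2.imwrite("pics/scene.png",a);cv2.imwrite("pics/top.png",b)
for n in("scene","top"):
    m=optics.camera_model(n);print(n,{k:(np.round(v,3).tolist() if not isinstance(v,str) else v) for k,v in m.items()})
E
```

```text
pics
{'time_s': 0.0, 'joint_positions': [-1.345, 0.427, 0.074, 1.607, -0.034, 1.111, -0.067], 'qvel': [-0.0, 0.001, -0.002, 0.001, -0.001, -0.0, -0.002], 'joint_efforts': [0.001, -93.582, 3.667, -45.42, -0.049, 0.02, 0.0], 'position': [247.59, 627.454, 204.756], 'eef_rot': [3.142, 0.001, 1.195], 'ft_force': [-0.653, -0.267, 0.237], 'moment': [0.038, -0.061, -0.008], 'width': 0.997}
scene {'fx': 346.787, 'fy': 346.787, 'cx': 260.296, 'cy': 192.474, 'extrinsics': [[-0.758, 0.652, -0.02, 452.785], [-0.429, -0.475, 0.768, 160.391], [0.492, 0.591, 0.64, -1326.42], [0.0, 0.0, 0.0, 1.0]]}
top {'fx': 396.841, 'fy': 396.841, 'cx': 260.54, 'cy': 192.72, 'extrinsics': [[0.018, -1.0, 0.022, -41.219], [0.984, 0.022, 0.176, -571.92], [-0.177, 0.018, 0.984, -1154.211], [0.0, 0.0, 0.0, 1.0]]}
```

View pics/scene.png

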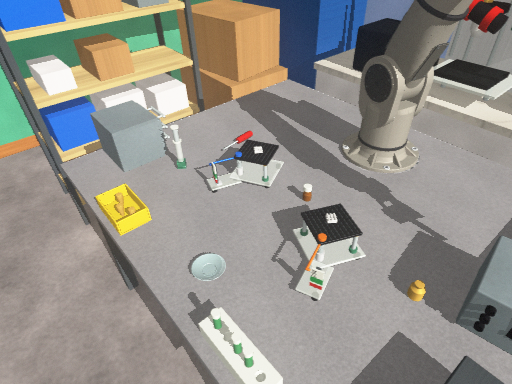

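View pics/top.png

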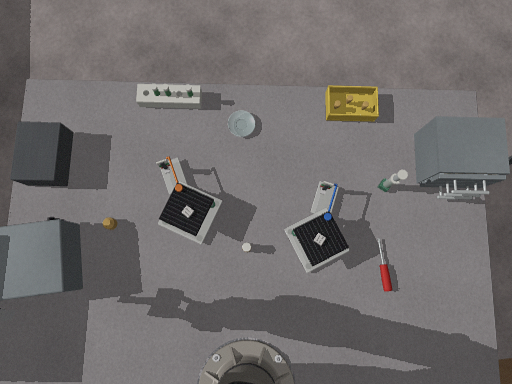

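The scene view shows the blue cap at about (239,156), its scale near (214,183), the orange cap at (322,237) and its scale near (316,282). In the top view the blue cap is at (327,216) and the orange cap at (179,187).

```bash
cat > h.py <<'E'
import numpy as np, cv2
from bench import r, optics, ticket
def ray(m,uv):
    E=np.array(m["extrinsics"]);R=E[:3,:3];c=-R.T@E[:3,3]
    d=R.T@np.array([(uv[0]-m["cx"])/m["fx"],-(uv[1]-m["cy"])/m["fy"],-1]);return c,d
def atz(m,uv,z):
    c,d=ray(m,uv);return c+d*(z-c[2])/d[2]
def proj(m,p):
    E=np.array(m["extrinsics"]);q=E[:3,:3]@np.asarray(p,float)+E[:3,3]
    return np.array([m["cx"]+m["fx"]*q[0]/-q[2],m["cy"]+m["fy"]*q[1]/q[2]])
E
python3 - <<'E'
from h import *
s=cv2.imread("pics/scene.png");t=cv2.imread("pics/top.png")
up=lambda a,x,y,w,h,k:cv2.resize(a[y:y+h,x:x+w],None,fx=k,fy=k,interpolation=cv2.INTER_CUBIC)
A=np.vstack([np.hstack([up(s,200,135,66,50,6),up(s,290,228,66,70,6)[:300]]),np.hstack([up(t,285,175,66,50,6),up(t,150,150,66,50,6)])])
A=np.vstack([np.hstack([up(s,200,143,66,50,6),up(s,290,228,66,50,6)]),np.hstack([up(t,300,175,66,50,6),up(t,150,150,66,50,6)])])
cv2.imwrite("pics/c1.png",A)
for n,a in(("scene",s),("top",t)):
    hsv=cv2.cvtColor(a,cv2.COLOR_BGR2HSV)
    for c,lo,hi in(("blue",(105,150,80),(125,255,255)),("orange",(5,180,120),(17,255,255)),("green",(50,100,60),(85,255,255)),("red",(0,150,90),(4,255,255))):
        k,l,st,ce=cv2.connectedComponentsWithStats(cv2.inRange(hsv,lo,hi))
        print(n,c,[(st[i].tolist(),np.round(ce[i],1).tolist()) for i in range(1,k) if 5<=st[i][4]<400 and ((190<ce[i][0]<370 and 130<ce[i][1]<300))or (n=="top"and 5<=st[i][4]<400)])
E
```

```text
scene blue [([236, 152, 6, 5, 28], [238.3, 154.0])]
scene orange [([318, 233, 9, 9, 62], [322.0, 236.9]), ([306, 244, 14, 27, 44], [312.1, 257.5])]
scene green [([213, 173, 4, 5, 8], [214.9, 175.1]), ([263, 178, 5, 3, 7], [265.1, 179.1]), ([350, 248, 6, 5, 13], [352.8, 250.5]), ([310, 277, 13, 8, 53], [315.9, 280.3])]
scene red [([236, 131, 17, 12, 94], [244.3, 136.3]), ([310, 283, 11, 6, 29], [315.0, 285.7])]
top blue [([328, 184, 9, 27, 44], [332.5, 196.8]), ([324, 213, 8, 8, 49], [327.3, 216.3])]
top orange [([175, 184, 7, 5, 16], [178.2, 185.6])]
top green [([188, 91, 4, 5, 10], [189.8, 93.3]), ([155, 92, 5, 4, 8], [156.8, 93.4]), ([166, 94, 4, 2, 6], [167.7, 94.5]), ([379, 180, 8, 12, 24], [382.2, 186.5])]
top red [([380, 264, 12, 27, 210], [385.3, 277.6])]
```

View pics/c1.png

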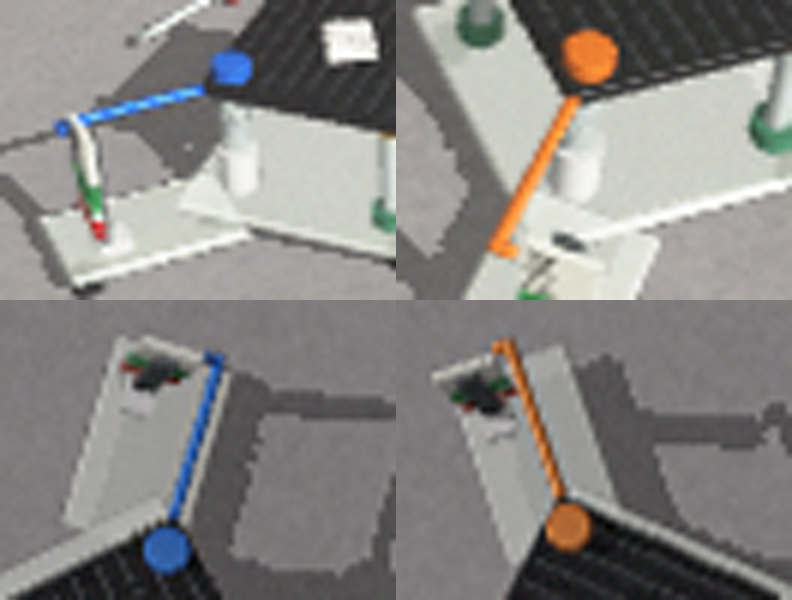

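The crops show both pointer tips high on their white strips. The top view gives the blue tip at about (335.5,184.5) and the orange tip at (168,157.7), and the green bands are visible in the scene view at (214.9,175.1) and (315.9,280.3).

Run:
```python
from h import *
S=optics.camera_model("scene");T=optics.camera_model("top")
for n,cap,tip,scap,band,red in(("blue",(327.3,216.3),(335.5,184.5),(238.5,154.2),(214.9,175.1),None),("orange",(178.7,187.7),(168,157.7),(322,236.9),(315.9,280.3),(315,285.7))):
    c=atz(T,cap,104);p=atz(T,tip,90);c2=atz(S,scap,104-3)
    u=(p-c)[:2];d=np.hypot(*u);u/=d;l=np.array([-u[1],u[0]])
    print(n,"cap",c.round(1),"scene",c2.round(1),"tip",p.round(1),"dist",d.round(1),"yaw",np.arctan2(u[1],u[0]).round(3))
    o,dr=ray(S,band)
    for s in (12,18,24):
      q=p[:2]+l*s
      # closest approach of ray to vertical line q; 
      A=np.array([dr,[0,0,-1]]).T;x=np.linalg.lstsq(A,np.r_[q,0]-o,rcond=None)[0];P=o+x[0]*dr
      print("  s",s,"line",q.round(1),"ray pt",P.round(1),"z",x[1].round(1),"lat/rad",((P[:2]-p[:2])@l).round(1),((P[:2]-p[:2])@u).round(1))
    if red:
        o2,d2=ray(S,red);t=u@(p[:2]-o2[:2])/(u@d2[:2]);print(" red plane pt",(o2+t*d2).round(1))
        t=u@(p[:2]-o[:2])/(u@dr[:2]);print(" green plane pt",(o+t*dr).round(1))
s=r.state();print(s["position"],s["eef_rot"])
```

```text
blue cap [ 498.4 -222.3  104. ] scene [ 502.  -218.2  101. ] tip [ 595.4 -250.4   90. ] dist 100.9 yaw -0.282
  s 12 line [ 598.7 -238.9] ray pt [ 591.5 -234.6   51. ] z 51.0 lat/rad 14.1 -8.1
  s 18 line [ 600.4 -233.1] ray pt [ 594.4 -229.6   55.2] z 55.2 lat/rad 19.7 -6.7
  s 24 line [ 602.1 -227.4] ray pt [ 597.4 -224.6   59.5] z 59.5 lat/rad 25.4 -5.2
orange cap [572.6 208.7 104. ] scene [576.  210.9 101. ] tip [665.2 248.   90. ] dist 100.6 yaw 0.401
  s 12 line [660.5 259. ] ray pt [654.5 267.3  54.5] z 54.5 lat/rad 22.0 -2.3
  s 18 line [658.2 264.6] ray pt [655.6 268.1  56.3] z 56.3 lat/rad 22.3 -1.0
  s 24 line [655.8 270.1] ray pt [656.7 268.9  58.1] z 58.1 lat/rad 22.6 0.3
 red plane pt [656.6 268.4  36.3]
 green plane pt [656.4 268.7  57.7]
[247.59928651 627.50913165 204.84396086] [3.14150362e+00 1.16807181e-03 1.19502239e+00]
```

Run:
```python
from h import *
S=optics.camera_model("scene");T=optics.camera_model("top")
for z in(205,400): print(proj(T,[247,627,z]),proj(S,[247,627,z]))
for uv in((75,220),(80,290),(70,125),(70,185)): print(uv,[atz(T,uv,z).round(0)[:2] for z in (0,150,250)])
for uv in((460,315),(500,240),(512,365)): print("S",uv,[atz(S,uv,z).round(0)[:2] for z in (0,150,250)])
s=r.state();W=optics.camera_model("wrist");E=np.array(W["extrinsics"]);R=E[:3,:3]
c=-R.T@E[:3,3];print("cam",c.round(1),"look",(-R[2]).round(3),"right",R[0].round(2),W["fx"],W["cx"],W["cy"])
```

```text
[ -4.99317182 305.10617075] [590.84974269 234.8626342 ]
[-67.13976522 315.08478717] [659.80168635 154.2361695 ]
(75, 220) [array([483., 543.]), array([468., 476.]), array([458., 432.])]
(80, 290) [array([273., 507.]), array([283., 445.]), array([290., 403.])]
(70, 125) [array([791., 590.]), array([738., 517.]), array([703., 469.])]
(70, 185) [array([593., 570.]), array([565., 500.]), array([546., 453.])]
S (460, 315) [array([446., 527.]), array([572., 534.]), array([656., 539.])]
S (500, 240) [array([138., 492.]), array([327., 507.]), array([453., 517.])]
S (512, 365) [array([477., 649.]), array([597., 631.]), array([677., 620.])]
cam [187.3 651.7 383.7] look [ 0.213 -0.086 -0.973] right [ 0.37  0.93 -0.  ] 339.2493752771317 257.36542372008927 190.17125297760424
```

Request:
{"op": "servo_tool", "data": {"plan": [[-4,0,-4,0,0,0,-1],[-4,0,-4,0,0,0,-1],[-3,5,0,0,0,0,-1],[-3,5,0,0,0,0,-1],[-3,5,0,0,0,0,-1],[-3,5,0,0,0,0,-1],[-3,5,0,0,0,0,-1],[-3,5,0,0,0,0,-1]]}}

```text
time_s: 1.1
position: [432.1, 274.1, 285.5]
eef_rot: [-3.141, -0.0, 1.195]
ft_force: [-0.0, 0.3, 0.7]
width: 0.188
```

Request:
{"op": "servo_tool", "data": {"plan": [[-5.4,3,0.6,0,0,0,-1],[-5.4,3,0.6,0,0,0,-1],[-5.4,3,0.6,0,0,0,-1],[-5.4,3,0.6,0,0,0,-1],[-5.4,3,0.6,0,0,0,-1],[-5.4,3,0.6,0,0,0,-1],[-5.4,3,0.6,0,0,0,-1],[-5.4,3,0.6,0,0,-0.094,-1]]}}

```text
time_s: 2.1
position: [496.0, -215.5, 237.4]
eef_rot: [3.141, -0.0, 1.291]
ft_force: [1.2, 1.2, 0.8]
width: 0.004
```

Run:
```python
from h import *
W=optics.camera_model("wrist");a=optics.get_image("wrist");cv2.imwrite("pics/w1.png",a)
np.savez("w1.npz",E=W["extrinsics"]); s=r.state();print(s["position"].round(1),s["eef_rot"].round(3),s["width"],s["time_s"])
for n,p in(("cap",(499.5,-221,104)),("tip",(595.4,-250,90))):print(n,proj(W,p).round(1))
```

```text
[ 495.1 -223.3  237.1] [3.140e+00 3.000e-03 1.298e+00] 0.00957080864247988 2.15
cap [252.8 186.2]
tip [252.  276.4]
```

View pics/w1.png

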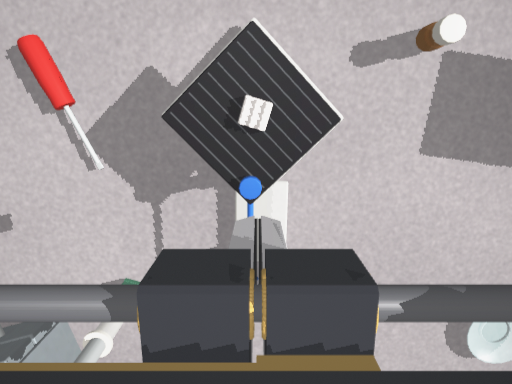

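The wrist view confirms the blue cap at (250.5,187.5), about 2 mm from where I predicted it. The gripper hides the scale, so I'll take one tilted side look to get the blue band's height.

Request:
{"op": "servo_tool", "data": {"plan": [[4.1,3.5,1.5,0,0,0,-1],[4.1,3.5,2,0,0,0,-1],[4.1,3.5,2.5,0,0,0,-1],[4.1,3.5,2.5,0,0,0,-1],[0,0,1,0,0,-0.18,-1],[0,0,1,0,0,-0.18,-1],[0,0,0,0,0,-0.18,-1],[0,0,0,0,0,-0.18,-1]]}}

```text
time_s: 3.15
position: [675.8, -95.1, 131.9]
eef_rot: [-3.141, -0.0, 2.014]
ft_force: [-1.3, 0.3, -0.2]
width: 0.003
```

Request:
{"op": "servo_tool", "data": {"plan": [[0,0,0,0,0,-0.18,-1],[0,0,0,0,0,-0.18,-1],[0,0,0,0,0,-0.18,-1],[0,0,0,0.15,0,-0.07,-1],[0,0,0,0.15,0,0,-1],[0,0,0,0.15,0,0,-1],[0,0,0,0.15,0,0,-1],[0,0,0,0,0,0,-1]]}}

```text
time_s: 4.15
position: [676.2, -91.3, 129.3]
eef_rot: [-2.538, -0.009, 2.624]
ft_force: [0.2, -0.5, 0.6]
width: 0.003
```

Run:
```python
from h import *
W=optics.camera_model("wrist");a=optics.get_image("wrist");s=r.state();print(s["position"].round(1),s["eef_rot"].round(3),s["time_s"])
np.save("w2E.npy",W["extrinsics"])
p=proj(W,(598,-240,70)).round();print(p,proj(W,(595.4,-250.4,90)),proj(W,(499.5,-221,104)))
x=int(np.clip(p[0]-100,0,312));y=int(np.clip(p[1]-75,0,234));print(x,y)
cv2.imwrite("pics/w2full.png",a);cv2.imwrite("pics/w2.png",cv2.resize(a[y:y+150,x:x+200],None,fx=4,fy=4,interpolation=cv2.INTER_CUBIC))
```

```text
[676.1 -93.5 130.6] [-2.54  -0.007  2.621] 4.2
[252.  66.] [248.28454813  39.92179398] [364.18017467   7.81689404]
152 0
```

View pics/w2.png

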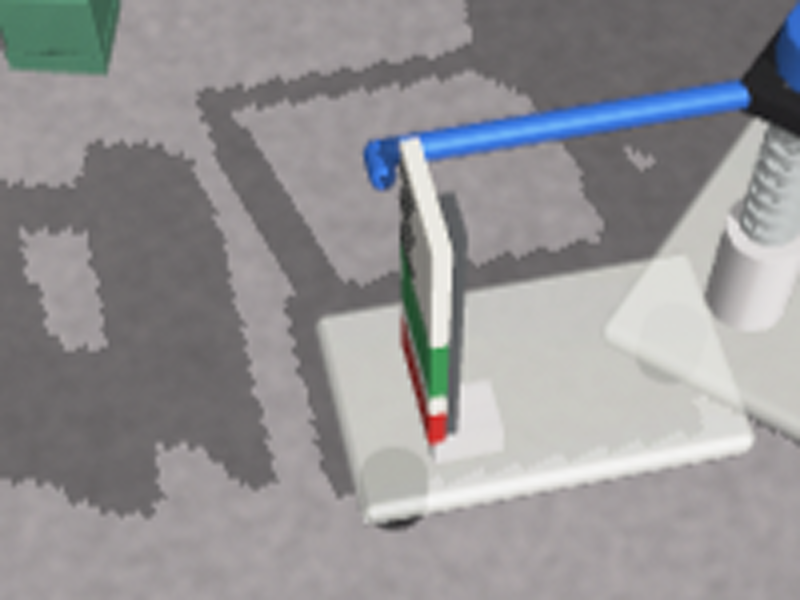

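This shows the whole blue strip clearly. Its near edge runs from the strip top at crop (440,245), to green from 345 to 397, with red starting at 412. I'll fit the strip's position and mark height from those.

Run:
```python
from h import *
from scipy.optimize import least_squares
W=optics.camera_model("wrist")
px=np.array([(441,247),(438.5,346),(438,397.5),(437,413)])/4+[152,0]
dz=[37,9,-9,-15]
tip=np.array([595.4,-250.4]);u=np.array([np.cos(-.282),np.sin(-.282)]);l=np.array([-u[1],u[0]])
f=lambda q:np.concatenate([proj(W,[*(tip+u*q[0]+l*q[1]),q[2]+d])-p for d,p in zip(dz,px)])
s=least_squares(f,[0,30,60]);print("free",s.x,s.fun.round(2))
for L in(30,33,36):
  s=least_squares(lambda q:f([q[0],L,q[1]]),[0,60]);print(L,s.x,s.fun.round(2))
print("tip px pred",proj(W,[595.4,-250.4,90])*4-[608,0],"obs (378,165)")
```

```text
free [-0.75873284 42.90397111 75.82807382] [ 0.14  0.16  0.07 -0.41 -0.19  0.01 -0.06  0.24]
30 [-4.26585994 59.05226289] [ 0.07  1.84  0.05 -0.52 -0.18 -0.95 -0.04 -0.96]
33 [-3.4502336  62.95641539] [ 0.09  1.47  0.06 -0.5  -0.18 -0.74 -0.05 -0.7 ]
36 [-2.63476221 66.85823689] [ 0.1   1.09  0.06 -0.48 -0.18 -0.52 -0.05 -0.42]
tip px pred [387.63487039 169.54868225] obs (378,165)
```

Run:
```python
from h import *
a=cv2.imread("pics/w2full.png");cv2.imwrite("pics/w2z.png",cv2.resize(a[28:118,235:285],None,fx=6.5,fy=6.5,interpolation=cv2.INTER_NEAREST))
```

```text
(no output)
```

View pics/w2z.png

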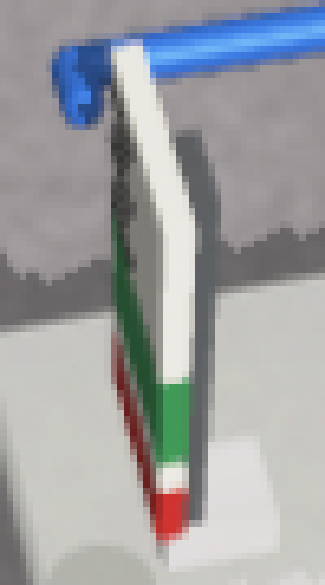

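The outer face's near edge has its top at (160,222), green from 382 to 463 and red from 488. Its far edge has its top at (113,45), green from about 215 to 318 and red from about 335 (zoomed crop).

Run:
```python
from h import *
from scipy.optimize import least_squares
W=optics.camera_model("wrist")
near=[(160,222,37),(160,382,9),(159,463,-9),(157,488,-15)];far=[(111,45,37),(113,215,9),(116,318,-9),(117,337,-15)]
c=lambda p:np.array(p[:2])/6.5+[235,28]-.5+.5
tip=np.array([595.4,-250.4])
def f(q,yaw=None):
    rad,L,m,y=q;u=np.array([np.cos(y),np.sin(y)]);l=np.array([-u[1],u[0]]);o=[]
    for pts,w in((near,0),(far,30)):
        for p in pts:o.append(proj(W,[*(tip+u*rad+l*(L-w)),m+p[2]])-c(p))
    return np.concatenate(o)
for L in(31,33,35,37,39):
    s=least_squares(lambda q:f([q[0],L,q[1],q[2]]),[0,60,-.28]);print(L,s.x.round(3),s.cost.round(2))
s=least_squares(f,[0,33,60,-.28]);print("free",s.x.round(2),s.cost,s.fun.reshape(-1,2).round(1).tolist())
J=np.linalg.inv(s.jac.T@s.jac);print("sd",np.sqrt(np.diag(J))*.4)
```

```text
31 [-2.709 59.774 -0.302] 10.34
33 [-2.272 62.181 -0.302] 9.72
35 [-1.839 64.587 -0.303] 9.44
37 [-1.41  66.991 -0.304] 9.52
39 [-0.986 69.394 -0.304] 10.0
free [-1.72 35.54 65.24 -0.3 ] 9.422994332766176 [[0.5, 2.1], [0.0, 0.4], [-0.1, 0.7], [0.2, 0.8], [0.0, 0.8], [-0.0, -0.8], [-0.4, -2.9], [-0.5, -1.6]]
sd [0.35518408 1.31047994 1.5857881  0.00842528]
```

Blue mark height comes out at about 63–65 mm, with the scene and wrist estimates agreeing within 3 mm, and orange at about 57 mm. I'll untilt now and go over the blue cap.

Request:
{"op": "servo_tool", "data": {"plan": [[0,0,-1,-0.15,0,0,-1],[0,0,-1,-0.15,0,0,-1],[0,0,-1,-0.15,0,0,-1],[0,0,-1,-0.15,0,0,-1],[0,0,0,0,0,0.18,-1],[0,0,0,0,0,0.18,-1],[0,0,0,0,0,0.18,-1],[0,0,0,0,0,0.18,-1]]}}

```text
time_s: 5.2
position: [683.2, -84.7, 170.3]
eef_rot: [-3.14, -0.004, 1.89]
ft_force: [0.9, 0.5, -0.3]
width: 0.006
```

Request:
{"op": "servo_tool", "data": {"plan": [[0,0,0,0,0,0.18,-1],[0,0,0,0,0,0.18,-1],[0,0,0,0,0,0.18,-1],[0,0,0,0,0,0.075,-1],[-4.6,-3.4,0,0,0,0,-1],[-4.6,-3.4,0,0,0,0,-1],[-4.6,-3.4,0,0,0,0,-1],[-4.6,-3.4,0,0,0,0,-1]]}}

```text
time_s: 6.2
position: [498.8, -222.7, 170.4]
eef_rot: [-3.139, -0.003, 1.281]
ft_force: [0.1, -1.4, 0.1]
width: 0.008
```

Request:
{"op": "servo_tool", "data": {"plan": [[0,0,0,0,0,0,-1],[0,0,0,0,0,0,-1],[0,0,0,0,0,0,-1],[0,0,0,0,0,0,-1],[0,0,0,0,0,0,-1],[0,0,0,0,0,0,-1],[0,0,0,0,0,0,-1],[0,0,0,0,0,0,-1]]}}

```text
time_s: 7.2
position: [501.0, -220.7, 169.7]
eef_rot: [-3.137, -0.001, 1.283]
ft_force: [-0.0, 0.5, 0.5]
width: 0.004
```

Request:
{"op": "servo_tool", "data": {"plan": [[0,0,1,0,0,0,-1],[0,0,1.5,0,0,0,-1],[0,0,1.5,0,0,0,-1],[0,0,1,0,0,0,-1],[0,0,0.8,0,0,0,-1],[0,0,0.4,0,0,0,-1],[0,0,0,0,0,0,-1],[0,0,0,0,0,0,-1]]}}

```text
time_s: 8.2
position: [500.8, -220.6, 108.0]
eef_rot: [-3.137, -0.001, 1.283]
ft_force: [0.6, 0.2, -0.3]
width: 0.005
```

Request:
{"op": "servo_tool", "data": {"plan": [[0,0,0.3,0,0,0,-1],[0,0,0.2,0,0,0,-1],[0,0,0.2,0,0,0,-1],[0,0,0.2,0,0,0,-1],[0,0,0.2,0,0,0,-1],[0,0,0.1,0,0,0,-1],[0,0,0,0,0,0,-1],[0,0,0,0,0,0,-1]]}}

```text
time_s: 9.2
position: [502.4, -221.0, 96.5]
eef_rot: [-3.14, -0.001, 1.283]
ft_force: [6.6, -2.3, 7.0]
width: 0.003
```

Run:
```python
from h import *
a=optics.get_image("scene");s=r.state();print(s["position"].round(1),s["ft_force"].round(1))
S=optics.camera_model("scene")
print("tip px at z",{z:proj(S,[595.4,-250.4,z]).round(1).tolist() for z in(90,70,63,55)})
cv2.imwrite("pics/b1full.png",a);c=lambda i:cv2.resize(i[143:203,196:246],None,fx=8,fy=8,interpolation=cv2.INTER_CUBIC)
cv2.imwrite("pics/b1.png",np.hstack([c(cv2.imread("pics/scene.png")),c(a)]))
```

```text
[ 502.4 -221.    96.5] [ 6.7 -0.8  7.3]
tip px at z {90: [209.9, 163.8], 70: [210.5, 168.8], 63: [210.8, 170.5], 55: [211.1, 172.5]}
```

View pics/b1.png

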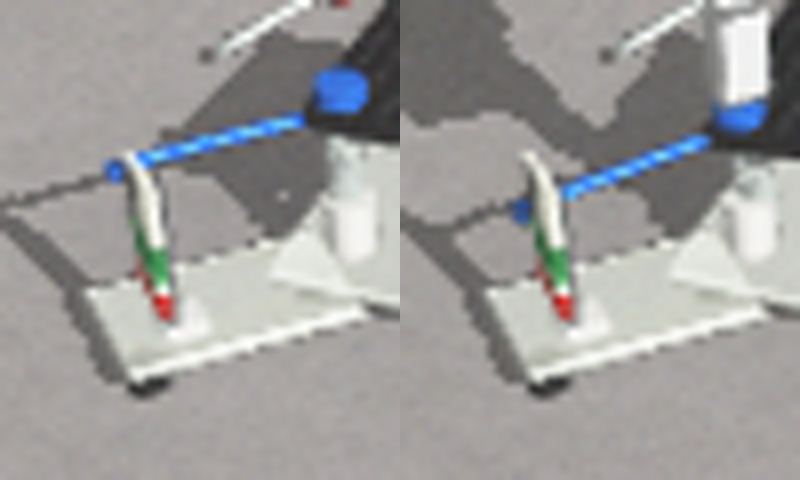

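The pointer tip has moved from crop row 170 to 212, about 20 mm down (z≈70), and is at the upper rim of the band. The band centre is about 8–10 mm lower, so I'll go 3 mm further at the fingertip.

Request:
{"op": "servo_tool", "data": {"plan": [[0,0,0.1,0,0,0,-1],[0,0,0.1,0,0,0,-1],[0,0,0.1,0,0,0,-1],[0,0,0,0,0,0,-1],[0,0,0,0,0,0,-1],[0,0,0,0,0,0,-1],[0,0,0,0,0,0,-1],[0,0,0,0,0,0,-1]]}}

```text
time_s: 10.25
position: [502.7, -221.2, 93.7]
eef_rot: [-3.141, -0.001, 1.283]
ft_force: [7.6, -2.0, 7.6]
width: 0.004
```

Run:
```python
from h import *
a=optics.get_image("scene");s=r.state();print(s["position"].round(1),s["ft_force"].round(1),s["time_s"])
cv2.imwrite("pics/b2full.png",a);c=lambda i:cv2.resize(i[153:193,202:232],None,fx=13,fy=13,interpolation=cv2.INTER_NEAREST)
cv2.imwrite("pics/b2.png",np.hstack([c(cv2.imread("pics/b1full.png")),c(a)]))
```

```text
[ 502.7 -221.1   93.7] [ 6.5 -3.2  8.9] 10.3
```

View pics/b2.png

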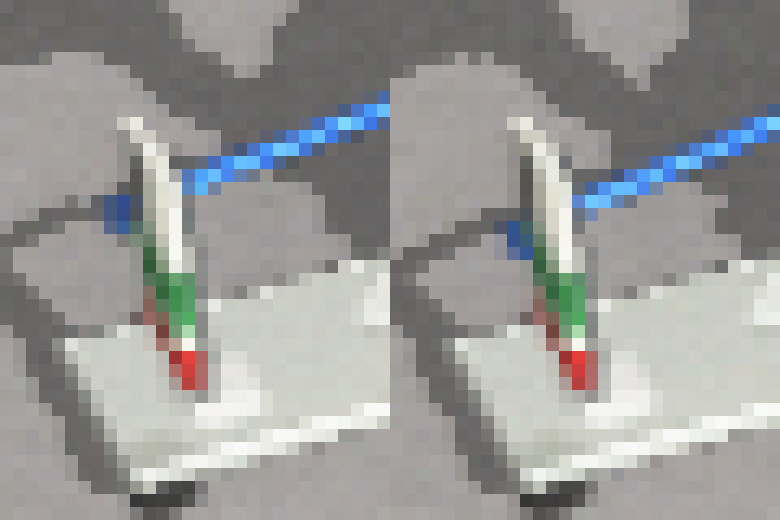

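The tip is now inside the green, at row 238 against a band centre of about 252. I'll go one small step deeper, hold, then release.

Request:
{"op": "servo_tool", "data": {"plan": [[0,0,0.08,0,0,0,-1],[0,0,0,0,0,0,-1],[0,0,0,0,0,0,-1],[0,0,0,0,0,0,-1],[0,0,0,0,0,0,-1],[0,0,0,0,0,0,-1],[0,0,0,0,0,0,-1],[0,0,0,0,0,0,-1]]}}

```text
time_s: 11.3
position: [502.8, -221.2, 92.9]
eef_rot: [-3.141, -0.001, 1.283]
ft_force: [7.7, -2.0, 9.9]
width: 0.005
```

Request:
{"op": "servo_tool", "data": {"plan": [[0,0,-0.3,0,0,0,-1],[0,0,-0.4,0,0,0,-1],[0,0,-0.4,0,0,0,-1],[0,0,-0.5,0,0,0,-1],[0,0,-1,0,0,0,-1],[0,0,-2,0,0,0,-1],[0,0,-3,0,0,0,-1],[0,0,-3,0,0,0,-1]]}}

```text
time_s: 12.3
position: [500.6, -220.8, 199.0]
eef_rot: [-3.136, -0.001, 1.283]
ft_force: [-0.1, 0.1, 0.4]
width: 0.005
```

Request:
{"op": "servo_tool", "data": {"plan": [[5.4,-0.65,0,0,0,0,-1],[5.4,-0.65,0,0,0,0,-1],[5.4,-0.65,0,0,0,0,-1],[5.4,-0.65,0,0,0,0,-1],[5.4,-0.65,0,0,0,0,-1],[5.4,-0.65,0,0,0,0,-1],[5.4,-0.65,0,0,0,0,-1],[5.4,-0.65,0,0,0,0,-1]]}}

```text
time_s: 13.3
position: [573.6, 209.8, 199.1]
eef_rot: [-3.137, -0.001, 1.283]
ft_force: [1.1, -1.3, -1.0]
width: 0.006
```

Request:
{"op": "servo_tool", "data": {"plan": [[0,0,0,0,0,-0.175,-1],[0,0,0,0,0,-0.175,-1],[0,0,0,0,0,-0.175,-1],[0,0,0,0,0,-0.16,-1],[0,0,0,0,0,0,-1],[0,0,0,0,0,0,-1],[0,0,0,0,0,0,-1],[0,0,0,0,0,0,-1]]}}

```text
time_s: 14.3
position: [573.7, 208.3, 198.7]
eef_rot: [-3.138, -0.004, 1.967]
ft_force: [0.7, 0.1, -0.3]
width: 0.005
```

Run:
```python
from h import *
W=optics.camera_model("wrist");a=optics.get_image("wrist");s=r.state();print(s["position"].round(1),s["eef_rot"].round(3),s["time_s"])
h=cv2.cvtColor(a,cv2.COLOR_BGR2HSV);k,l,st,ce=cv2.connectedComponentsWithStats(cv2.inRange(h,(5,180,120),(17,255,255)))
for i in range(1,k):
    if st[i][4]>60: print(st[i],ce[i].round(1),atz(W,ce[i],104).round(1))
b=optics.get_image("scene");cv2.imwrite("pics/o0full.png",b)
c=cv2.resize(b[240:300,295:345],None,fx=8,fy=8,interpolation=cv2.INTER_NEAREST)
d=cv2.resize(b[143:203,196:246],None,fx=8,fy=8,interpolation=cv2.INTER_CUBIC)
cv2.imwrite("pics/o0.png",np.hstack([c,d]))
```

```text
[573.7 208.3 198.7] [-3.138 -0.004  1.968] 14.35
[245 181  25  26  90] [254.3 190.1] [573.6 205.1 104. ]
```

View pics/o0.png

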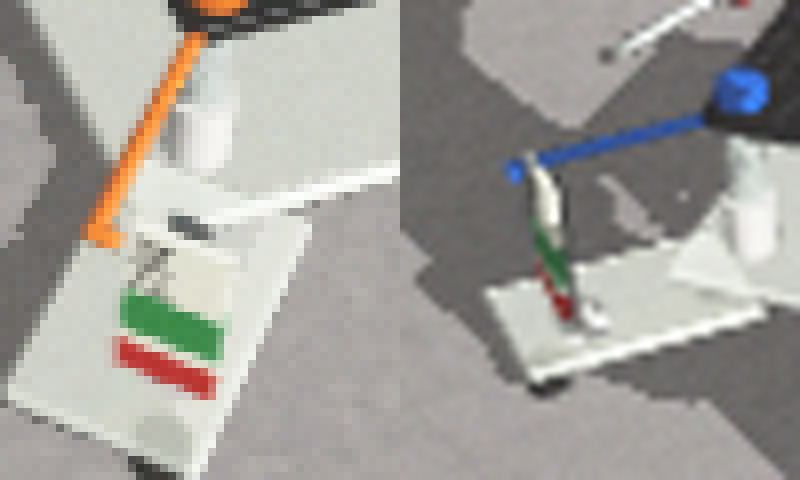

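Blue is back at rest, with its tip at row 170 as before. For orange, the peg tip at row 238 has to drop to about row 303, roughly 31 mm, which puts the mark at about 59 mm. The tool is already centred on the cap.

Request:
{"op": "servo_tool", "data": {"plan": [[0,0,1.5,0,0,0,-1],[0,0,2,0,0,0,-1],[0,0,2,0,0,0,-1],[0,0,2,0,0,0,-1],[0,0,1,0,0,0,-1],[0,0,0.6,0,0,0,-1],[0,0,0,0,0,0,-1],[0,0,0,0,0,0,-1]]}}

```text
time_s: 15.4
position: [573.6, 208.5, 108.2]
eef_rot: [-3.139, -0.004, 1.968]
ft_force: [-0.3, -0.5, -0.4]
width: 0.003
```

Request:
{"op": "servo_tool", "data": {"plan": [[0,0,0.3,0,0,0,-1],[0,0,0.2,0,0,0,-1],[0,0,0.2,0,0,0,-1],[0,0,0.2,0,0,0,-1],[0,0,0.2,0,0,0,-1],[0,0,0.2,0,0,0,-1],[0,0,0.1,0,0,0,-1],[0,0,0,0,0,0,-1]]}}

```text
time_s: 16.4
position: [575.1, 209.2, 94.8]
eef_rot: [3.141, -0.004, 1.968]
ft_force: [5.7, 2.2, 8.1]
width: 0.004
```

Run:
```python
from h import *
b=optics.get_image("scene");s=r.state();print(s["position"].round(1),s["ft_force"].round(1),s["time_s"])
cv2.imwrite("pics/o1full.png",b);c=lambda b:cv2.resize(b[240:300,295:345],None,fx=8,fy=8,interpolation=cv2.INTER_NEAREST)
cv2.imwrite("pics/o1.png",np.hstack([c(cv2.imread("pics/o0full.png")),c(b)]))
```

```text
[575.1 209.2  94.8] [5.1 2.3 9. ] 16.45
```

View pics/o1.png

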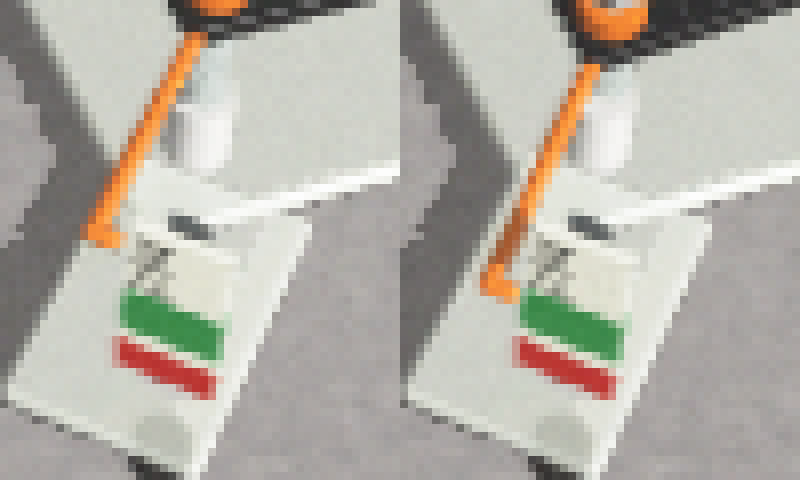

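The peg tip is at row 292, just at the top of the green (292–322). I'll go 2.5 mm further and hold.

Request:
{"op": "servo_tool", "data": {"plan": [[0,0,0.1,0,0,0,-1],[0,0,0.1,0,0,0,-1],[0,0,0.05,0,0,0,-1],[0,0,0,0,0,0,-1],[0,0,0,0,0,0,-1],[0,0,0,0,0,0,-1],[0,0,0,0,0,0,-1],[0,0,0,0,0,0,-1]]}}

```text
time_s: 17.45
position: [575.3, 209.3, 92.5]
eef_rot: [3.14, -0.004, 1.968]
ft_force: [5.6, 2.4, 7.9]
width: 0.004
```

Run:
```python
from h import *
b=optics.get_image("scene");s=r.state();print(s["position"].round(1),s["ft_force"].round(1),s["time_s"])
cv2.imwrite("pics/o2full.png",b);cv2.imwrite("pics/o2.png",cv2.resize(b[240:300,295:345],None,fx=10,fy=10,interpolation=cv2.INTER_NEAREST))
```

```text
[575.3 209.4  92.5] [6.5 2.6 8.3] 17.5
```

View pics/o2.png

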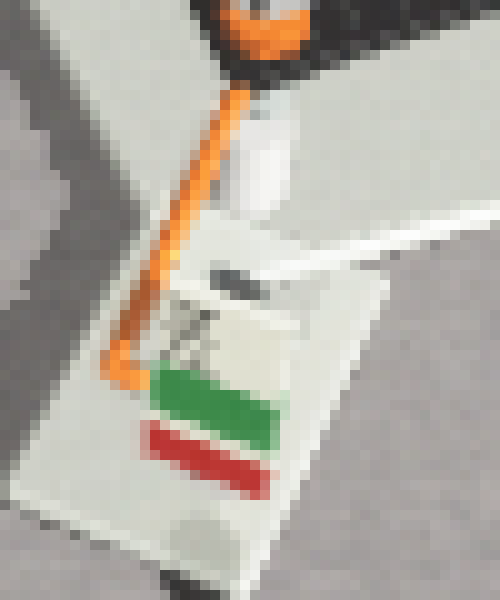

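The peg tip is at row 381, inside the green (362–408) and close to its centre. I'll hold another second, release and retreat.

Request:
{"op": "servo_tool", "data": {"plan": [[0,0,0,0,0,0,-1],[0,0,0,0,0,0,-1],[0,0,0,0,0,0,-1],[0,0,0,0,0,0,-1],[0,0,0,0,0,0,-1],[0,0,0,0,0,0,-1],[0,0,0,0,0,0,-1],[0,0,0,0,0,0,-1]]}}

```text
time_s: 18.5
position: [575.3, 209.3, 92.5]
eef_rot: [3.14, -0.004, 1.968]
ft_force: [6.6, 2.3, 9.7]
width: 0.006
```

Request:
{"op": "servo_tool", "data": {"plan": [[0,0,-0.3,0,0,0,-1],[0,0,-0.4,0,0,0,-1],[0,0,-0.4,0,0,0,-1],[0,0,-0.5,0,0,0,-1],[0,0,-1,0,0,0,-1],[0,0,-2,0,0,0,-1],[0,0,-3,0,0,0,-1],[0,0,-3,0,0,0,-1]]}}

```text
time_s: 19.5
position: [573.5, 208.0, 198.4]
eef_rot: [-3.138, -0.004, 1.968]
ft_force: [-0.4, -0.0, 0.5]
width: 0.002
```

Run:
```python
from h import *
b=optics.get_image("scene");s=r.state();print(s["position"].round(1),s["ft_force"].round(1),s["time_s"])
cv2.imwrite("pics/end.png",cv2.resize(b[120:310,190:390],None,fx=3,fy=3))
```

```text
[575.1 208.6 202.4] [1.7 0.5 4.3] 19.55
```

View pics/end.png

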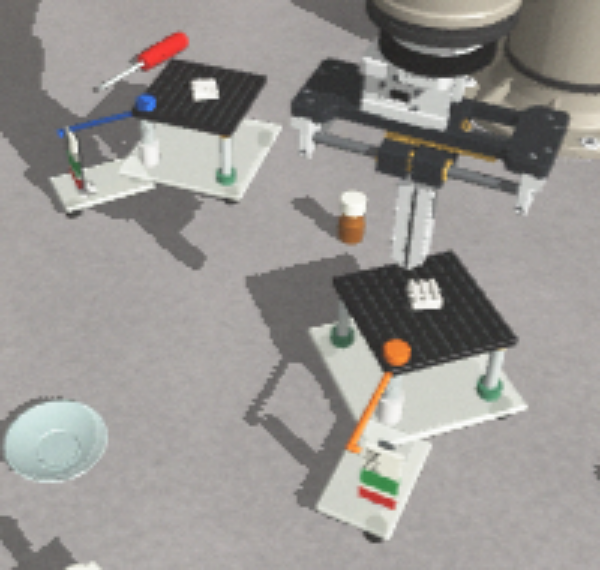

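Both pointers are back up, both samples are still in the middle of their plates, and the gripper is clear of everything.

```bash
python3 -c "
from bench import ticket
print(ticket.close_job())"
```

```text
the job is handed in; nothing more can be done
None
```

I pressed the blue cap and then the orange cap with the closed fingers. Each pointer was held in its green band for about 2 s and then let spring back. The job was handed in at about 19.6 s of the 51 s allowed.

- **Blue:** the picture taken during the hold showed the tip in the green, about 4 mm above the band's middle. I then pressed 0.8 mm deeper (about 2 mm at the tip) and held again, without another picture.
- **Blue band height:** my estimates disagreed, from about 60 to 65 mm. The tip should have stood near 60 mm, which is in the green and clear of the red by any of them.
- **Orange:** the picture during the hold showed the tip close to the middle of the green.
- **Final picture:** both pointers were back at rest. The samples were still in the middle of their plates, the vial, screwdriver and dish looked undisturbed, and the gripper was about 95 mm above the orange cap. The brass weight and the cartridge were outside that picture; the arm did not touch them.
- **Forces:** readings at the end of each move call stayed under about 13 N.

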